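# Fit the dry-block heater's cover and bin the reject

### The arm

A 6-joint arm with a two-finger parallel gripper is mounted at the origin on a cart in front of the work surface, level with it; the furniture and walls round the work are solid. World frame = base frame: x ahead of the robot, y to its left, z up, the work surface at z = 0. Lengths are in m, angles in degrees, forces in N, time in s.
With the tool pointing down it reaches from about 0.325 to 0.9 m from the base axis. Payload 6.1 kg.
Tool frame: the origin (TCP) lies at the very end of the fingers, on their centre line; the grasp point (between the pads) lies 19 mm behind it; z points along the fingers, y is the line along which they close (so a half turn about z gives the same grasp; the last joint's range is limited). The gripper opens to 85 mm and grips with 20 to 120 N. Pads are 22 mm wide; open, the fingers measure 114 mm over their backs; the gripper's body (76 mm by 85 mm) begins 54 mm behind the grasp point. The pads swing forward as they close: fully open they stand 13 mm farther back than shut.
Start: joints at [64.051, 12.628, 87.462, -0, 79.91, -7.225], TCP at [0.201, 0.592, 0.231] pointing down, gripper open.
Joint ranges: [-170.65, 170.65], [-52.31, 119.04], [5.05, 147.46], [-71.25, 251.25], [11.57, 151.72], [-153.62, 153.62]. Speed limits (degrees/s): [147.25, 147.25, 172.46, 180, 180, 180].

### API

Orientations are given as [roll, pitch, yaw] about the fixed x, y, z axes, in that order (R = Rz(yaw) Ry(pitch) Rx(roll)).
In Python, from cell import bot, eyes, finder gives the robot as it stands.
- The arm moves only by the tool creep_tool, called after "Call:" as name(argument=value, ...) on one line, values as JSON. Schema: {"type":"object","properties":{"increments":{"type":"array","items":{"type":"array","items":{"type":"array","items":{"type":"number"},"minItems":5,"maxItems":5},"minItems":1,"maxItems":12},"minItems":1,"maxItems":1},"squeeze":{"type":"number"},"only":{"type":"string"},"quiet":{"type":"boolean"},"lines":{"type":"string"}},"required":["increments"],"additionalProperties":false}. increments is a list that holds a single list of rows (three levels of brackets), with 1 to 12 rows, each of 5 numbers: the opening from 0.0 (shut) to 1.0 (fully open), then dx, dy, dz in normalised numbers (1 is 1 m), then a turn about the tool's z in normalised numbers (1 is 180 degrees); each row is the pose to reach, as a shift and turn from the pose commanded when the call began, along the tool's axes at that moment; what a row does not reach only later rows make up. A row lasts 1/8 s, in which the tool goes at most 0.0625 m and 10.7 degrees, less where a joint would pass 70% of its speed; a pose out of reach is approached as far as the arm can. The fingers move at their own pace and stop on an object; squeeze is the grip in N (left out, the last holds). Time passes only in rows, so rows that do not move let the fingers close. The tool returns the time, the measured TCP pose, the force, the opening and the grip force at its end. only (a regular expression) keeps the lines of the reply that match it, lines (a string "A,B") keeps lines A to B, and quiet returns only ok. A shift or turn number past 1, either way, is cut back to 1. Input that does not fit is refused with a message, and nothing moves.
- bot.get_obs(): the state, without advancing time (a new reading comes with each control period).
- eyes.get_image(name): name is "scene" or "top" or "wrist"; returns a dict with "frame" (480x640x3 uint8, red, green, blue), "range_z" (480x640 float32, m along the optical axis (not along the pixel's ray), 0 where there is no reading), "vertical_fov" (degrees; the focal length in pixels is half the picture's height over the tangent of half this angle, whatever the lens; pixels are square), "cx", "cy" (the principal point, pixels), "R" (3x3) and "t" (3): a world point X has camera coordinates R X + t. Camera axes: x right, y down, z forward; pixel columns grow to the right and rows downward; lengths in m; the calibration is good to about 2 mm. A picture is of the moment at which its call begins.
- bot.finish_job(): hands the job in; it is judged then, once.
Trained networks look in the newest picture that a camera, given by its name, has taken for a name from the list of things; names that differ only in an ending like _2 or _b are one class to them, and where a whole thing is asked for, a point or a joint stands for the part that bears it (a point fixed in the world has none). Each returns a list of dicts, best first, with "conf" (0 to 1); they miss things now and then, are a little off and sometimes report something else, mostly with a low value. They report only what shows in the picture. A call takes as long as a camera call. They do not tell look-alikes from the thing itself.
- finder.trace(camera, target): "pixels" (480x640 bool, what is visible of it) and "box" ([left, top, width, height] in pixels, round what is visible of it).
The state is a dict: "t": time; "joint_positions": joint angles; "qd": joint speeds; "joint_torque": joint torques, N m; "ee_pos": TCP position; "eef_rot": TCP orientation; "force": force on the tool from outside, world axes, zero at the start; "moment": the same for the moment, N m; "finger_gap": opening from 0.0 (shut) to 1.0 (fully open); "finger_force": force on a finger pad.
Only numpy, scipy, OpenCV 4.12 (cv2) and the standard library are available. Lean on these libraries where they do the work, as an engineer would, in place of code of your own. Each camera call takes 0.05 s, during which the arm holds its last target. There are 200 camera calls.

### The job

Two blue cover plates stand on edge in the steel rack. Put the one with the red bands, a reject, into the red bin. Lay the plain one down flat on the open worktop with its white rib up and let go of it, then take it again, lower it (do not drop it) rib up into the recess on top of the white heater, and press it down until it sits level and flush all round. Do not push the cup, timer, stapler or mouse about.

Things in the scene. Friction and masses are not known exactly. Their poses are not given: they have to be found in the camera images.
- good_cover: plain blue plate 130 x 80 x 10 mm (x, y, z), 0.16 kg; white rib 60 x 12 mm on its face, from z = 10 to 34 mm. Origin: centre of the ribless underside; z points out of the rib face. Starts on a long edge in either rack slot: y axis up, rib facing away from the robot (rack's x), origin 48 mm and top edge 88 mm over the worktop. Fits the recess either way round.
- reject_cover: the reject: same plate, size, rib and stance, with two red bands 26 mm wide round it, 42 mm either side of its middle. It stands in the rack's other slot.
- rack: fixed steel rack, base 150 x 150 x 8 mm, origin at the centre of its underside, x away from the robot. Two slots along its y, at x = -50 and +50 mm, 12 mm wide, floor 8 mm over the worktop, held by end brackets 36 mm high; the plates lift straight up out of them.
- heater: fixed white dry-block heater, 126 x 176 x 60 mm (x, y, z), front panel to -x, origin at the centre of its underside. In the middle of its top a recess 86 x 136 mm (x, y), 10 mm deep, rim bevelled 4 mm. On four studs in it a cover laid in stands proud, a little tilted; pressed on its rib, or side by side, it goes down onto the floor, its face flush with the rim, and stays.
- seat (a point): centre of the recess floor, 50 mm over the worktop; axes as the heater's. The seated cover's origin lies here, its z up and its x along the seat's y.
- stud_a (a joint): brass stud 11 mm across in the recess, at x +34, y +58 mm from the seat; at 0 it stands 6 mm out of the recess floor, at 0.006 m it is pressed flush with it; starts at 0 to 0.002; slides down against about 3 N of friction and stays where it is left
- stud_b (a joint): brass stud 11 mm across in the recess, at x +34, y -58 mm from the seat; at 0 it stands 6 mm out of the recess floor, at 0.006 m it is pressed flush with it; starts at 0 to 0.002; slides down against about 3 N of friction and stays where it is left
- stud_c (a joint): brass stud 11 mm across in the recess, at x -34, y +58 mm from the seat; at 0 it stands 6 mm out of the recess floor, at 0.006 m it is pressed flush with it; starts at 0 to 0.002; slides down against about 3 N of friction and stays where it is left
- stud_d (a joint): brass stud 11 mm across in the recess, at x -34, y -58 mm from the seat; at 0 it stands 6 mm out of the recess floor, at 0.006 m it is pressed flush with it; starts at 0 to 0.002; slides down against about 3 N of friction and stays where it is left
- bin: fixed open red bin, 130 x 180 x 55 mm outside (x, y, z), walls and floor 4 mm, origin at the centre of its underside.
- cup: bystander: specimen cup with yellow lid, 61 x 61 x 67 mm, loose
- timer: bystander: white desk timer 60 x 62 x 17 mm, loose
- stapler: bystander: black stapler 128 x 34 x 49 mm, loose
- mouse: bystander: black computer mouse 104 x 58 x 37 mm, loose
- tips: bystander: closed clear-lidded pipette tip box 85 x 118 x 87 mm, fixed
Mind the look-alikes: they are no part of the job. Leave any pink look-alike of the good_cover alone.

How it is judged:
By the outcome, as a careful person would: the job done as asked, in the order asked, and still so for the second after the job is handed in, with the robot touching nothing.
It also fails if it takes over 69 s, if anything falls off the work surface, if the arm or the gripper's body presses on something with over 40 N, if the wrist force passes 120 N, or if a joint passes its speed limit or range.

## Working session

There is one attempt and no reset: what is moved stays moved. The work goes in short steps, Python scripts to look and compute and a tool call to move; the robot and the scene stay as the last step left them, time stands still between calls to the robot, and variables do not carry over. Pictures are saved under pics/ and viewed, at most 10 in all, crops included, and the job is handed in when it is done.

```bash
mkdir -p pics; ls
```

Create h.py:
```python
import numpy as np, cv2
from cell import bot, eyes, finder
def cloud(im):
    f=240/np.tan(np.radians(im["vertical_fov"])/2)
    v,u=np.mgrid[0:480,0:640]; z=im["range_z"]
    P=np.stack([(u-im["cx"])/f*z,(v-im["cy"])/f*z,z],-1)
    return (P-im["t"])@np.asarray(im["R"])
def save(im,n): cv2.imwrite(f"pics/{n}.png",im["frame"][:,:,::-1])
```

Run:
```python
from h import *
for c in ["scene","top"]:
    im=eyes.get_image(c); save(im,c+"1"); P=cloud(im); ok=im["range_z"]>0
    print(c,"cam pos",-np.asarray(im["R"]).T@im["t"])
    for n in ["good_cover","reject_cover","rack","heater","bin","cup","timer","stapler","mouse","tips"]:
        for d in finder.trace(c,n)[:3]:
            m=d["pixels"]&ok; q=P[m]
            if len(q)<20: continue
            # top surface rect
            zt=np.percentile(q[:,2],97); t=q[q[:,2]>zt-.012]
            r=cv2.minAreaRect(t[:,:2].astype(np.float32))
            print(n,round(d["conf"],2),d["box"],"lo",q.min(0).round(3),"hi",np.percentile(q,98,axis=0).round(3),"rect",np.round(r[0],3),np.round(r[1],3),round(r[2],1))
a=np.hstack([cv2.imread("pics/scene1.png"),cv2.imread("pics/top1.png")])
```

```text
pics
scene cam pos [0.79279742 0.63390812 1.24636118]
good_cover 0.78 [351.0, 195.5, 43.8, 25.3] lo [ 0.358 -0.205 -0.005] hi [ 0.472 -0.088  0.083] rect [ 0.418 -0.123] [0.016 0.129] 59.0
reject_cover 0.65 [292.3, 129.6, 13.6, 44.3] lo [ 0.528 -0.455 -0.007] hi [ 0.578 -0.312  0.092] rect [ 0.548 -0.374] [0.13 0.01] 74.7
rack 0.93 [296.9, 143.8, 47.1, 39.3] lo [ 0.412 -0.445 -0.004] hi [ 0.578 -0.281  0.035] rect [ 0.502 -0.35 ] [0.123 0.119] 72.7
heater 0.74 [350.2, 253.8, 78.0, 79.7] lo [ 0.381  0.013 -0.006] hi [0.536 0.222 0.064] rect [0.466 0.13 ] [0.129 0.179] 8.0
heater 0.51 [297.2, 139.4, 48.5, 44.8] lo [ 0.405 -0.448 -0.004] hi [ 0.578 -0.279  0.037] rect [ 0.501 -0.355] [0.132 0.119] 73.1
bin 0.61 [391.0, 331.7, 90.8, 96.4] lo [ 0.349  0.262 -0.007] hi [0.515 0.465 0.057] rect [0.445 0.374] [0.133 0.181] 6.8
bin 0.17 [345.9, 359.0, 29.9, 33.9] lo [ 0.572  0.273 -0.006] hi [0.641 0.343 0.021] rect [0.61  0.311] [0.06  0.063] 12.1
cup 0.61 [258.7, 216.9, 27.1, 25.5] lo [ 0.676 -0.18  -0.002] hi [ 0.732 -0.12   0.071] rect [ 0.705 -0.147] [0.057 0.061] 39.0
timer 0.7 [344.5, 
[... 1634 characters left out ...]
hi [ 0.482 -0.288  0.093] rect [ 0.452 -0.348] [0.126 0.011] 74.0
cup 0.58 [344.1, 175.9, 19.1, 19.7] lo [ 0.675 -0.181 -0.001] hi [ 0.732 -0.122  0.073] rect [ 0.704 -0.148] [0.059 0.057] 4.8
cup 0.17 [400.1, 263.2, 48.7, 19.4] lo [ 0.429 -0.41   0.012] hi [ 0.48  -0.288  0.094] rect [ 0.451 -0.349] [0.127 0.011] 73.6
timer 0.59 [182.1, 202.3, 23.0, 20.5] lo [ 0.576  0.278 -0.002] hi [0.64  0.342 0.023] rect [0.61  0.312] [0.061 0.062] 9.9
stapler 0.89 [257.2, 172.9, 46.3, 24.1] lo [ 0.675  0.001 -0.003] hi [0.734 0.119 0.053] rect [0.712 0.069] [0.11  0.024] 69.6
tips 0.97 [395.6, 160.2, 46.9, 43.8] lo [ 0.667 -0.39  -0.002] hi [ 0.767 -0.275  0.093] rect [ 0.722 -0.338] [0.117 0.082] 73.7
```

Run:
```python
import cv2,numpy as np
a=cv2.imread("pics/scene1.png");b=cv2.imread("pics/top1.png")
A=cv2.resize(a[100:250,220:420],(800,600),interpolation=3)
B=cv2.resize(b[150:330,120:480],(800,400),interpolation=3)
cv2.imwrite("pics/sc.png",A);cv2.imwrite("pics/tc.png",B)
```

```text
(no output)
```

View pics/sc.png

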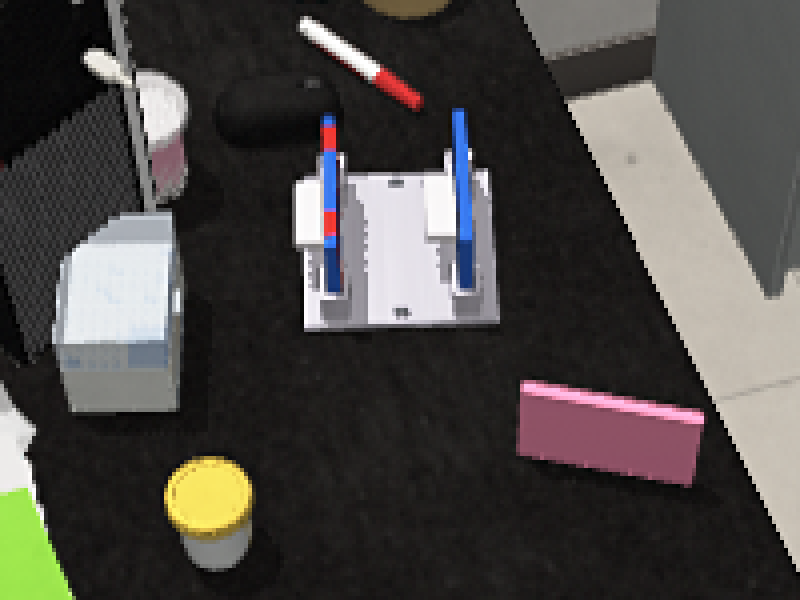

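View pics/tc.png

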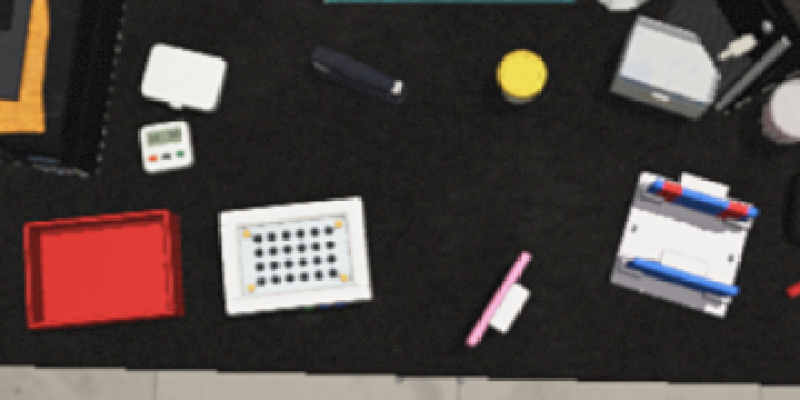

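The scene crop (4x, offset 220,100) shows the plain blue plate in the near slot at crop (465,200), the red-banded one in the far slot at (330,200), and a pink look-alike at (610,430). The top crop shows the bin at (105,270), the heater at (295,255) and the rack at (685,245). The candidates in scene pixels are:
- **(336,150):** plain blue, so this is good_cover.
- **(302,150):** banded, so this is reject_cover.
- **(372,207):** pink, so I leave it alone.

This crop is also the confirmation of which plate is which.

Add to h.py:
```python
from scipy.spatial.transform import Rotation as Ro
def go(x,y,z,head):
    """shift/turn in tool axes so TCP gets to x,y,z with tool y along heading head (mod 180)"""
    o=bot.get_obs(); R=Ro.from_euler("xyz",o["eef_rot"],degrees=True).as_matrix()
    d=R.T@(np.array([x,y,z])-o["ee_pos"]); h=np.degrees(np.arctan2(R[1,1],R[0,1]))
    t=-((head-h+90)%180-90)
    print("t",round(o["t"],2),"pos",np.round(o["ee_pos"],4),"rot",np.round(o["eef_rot"],2),"head",round(h,2),"F",np.round(o["force"],1),"gap",round(o["finger_gap"],3),"J6",round(o["joint_positions"][5],1),"-> d",d.round(4),"turn",round(t,2), "alt",round(t-180*np.sign(t),1))
```

```bash
python3 -c "
from h import *
go(.548,-.374,.2,-15.9)"
```

```text
t 1.1 pos [0.2006 0.5919 0.2313] rot [-180.      0.    161.28] head 71.28 F [-0.4 -0.4  0.6] gap 0.995 J6 -7.2 -> d [-0.639  -0.8033  0.0313] turn 87.18 alt -92.8
```

The manual's scale: turns go in shares of 180 degrees. Converting my numbers, 87.2 degrees / 180 = 0.4844.

Call:
creep_tool(increments=[[[0.5,-0.639,-0.803,0.03,0.4844],[0.5,-0.639,-0.803,0.03,0.4844],[0.5,-0.639,-0.803,0.03,0.4844],[0.5,-0.639,-0.803,0.03,0.4844],[0.5,-0.639,-0.803,0.03,0.4844],[0.5,-0.639,-0.803,0.03,0.4844],[0.5,-0.639,-0.803,0.03,0.4844],[0.5,-0.639,-0.803,0.03,0.4844],[0.5,-0.639,-0.803,0.03,0.4844],[0.5,-0.639,-0.803,0.03,0.4844],[0.5,-0.639,-0.803,0.03,0.4844],[0.5,-0.639,-0.803,0.03,0.4844]]], squeeze=40)

```text
t: 2.6
ee_pos: [0.455, -0.1158, 0.2098]
eef_rot: [179.9, -0.0, 74.0]
force: [1.3, 0.8, 1.3]
finger_gap: 0.497
finger_force: 0.0
```

```bash
python3 -c "
from h import *
go(.548,-.374,.15,-15.9)"
```

```text
t 2.6 pos [ 0.455  -0.1158  0.2098] rot [ 1.7992e+02 -1.0000e-02  7.4040e+01] head -15.96 F [1.3 0.8 1.3] gap 0.497 J6 -8.0 -> d [-0.2227  0.1604  0.06  ] turn -0.06 alt 179.9
```

Call:
creep_tool(increments=[[[0.5,-0.223,0.16,0.06,0],[0.5,-0.223,0.16,0.06,0],[0.5,-0.223,0.16,0.06,0],[0.5,-0.223,0.16,0.06,0],[0.5,-0.223,0.16,0.06,0],[0.5,-0.223,0.16,0.06,0],[0.5,-0.223,0.16,0.06,0]]])

```text
t: 3.48
ee_pos: [0.5469, -0.3712, 0.1492]
eef_rot: [-180.0, -0.0, 74.1]
force: [-0.1, 0.5, -0.1]
finger_gap: 0.5
finger_force: 0.0
```

Run:
```python
from h import *
im=eyes.get_image("wrist"); save(im,"w1"); P=cloud(im); go(.548,-.374,.06,-15.9)
hsv=cv2.cvtColor(im["frame"],cv2.COLOR_RGB2HSV)
m=(im["range_z"]>0)&(P[...,2]>.08)&(P[...,2]<.1)&(hsv[...,1]>120)
q=P[m]
for a,b in [(.5,.62),(.4,.5)]:
    s=q[(q[:,0]>a)&(q[:,0]<b)&(q[:,1]<-.25)&(q[:,1]>-.48)]
    if len(s)>20: print(len(s),cv2.minAreaRect(s[:,:2].astype(np.float32)),s[:,2].mean())
```

```text
t 3.52 pos [ 0.547  -0.3708  0.1496] rot [-1.7999e+02 -2.0000e-02  7.4120e+01] head -15.88 F [-0.2  0.5  0.1] gap 0.501 J6 -25.1 -> d [-0.0028  0.0018  0.0896] turn 0.02 alt -180.0
2563 ((0.5472880005836487, -0.3793790638446808), (0.12974007427692413, 0.010236432775855064), 74.12796783447266) 0.08907293779945542
3443 ((0.4510383605957031, -0.3542436361312866), (0.12900415062904358, 0.011095022782683372), 73.79605865478516) 0.08764968514418571
```

Call:
creep_tool(increments=[[[0.5,-0.005,0.002,0.03,0],[0.5,-0.005,0.002,0.06,0],[0.5,-0.005,0.002,0.088,0],[0.5,-0.005,0.002,0.09,0],[0,-0.005,0.002,0.09,0],[0,-0.005,0.002,0.09,0],[0,-0.005,0.002,0.09,0],[0,-0.005,0.002,0.09,0]]], squeeze=50)

```text
t: 4.53
ee_pos: [0.5488, -0.3779, 0.0617]
eef_rot: [179.8, 0.1, 74.1]
force: [-0.0, 1.0, 7.1]
finger_gap: 0.106
finger_force: 50.1
```

Call:
creep_tool(increments=[[[0,0,0,-0.04,0],[0,0,0,-0.09,0],[0,0,0,-0.12,0]]])

```text
t: 4.9
ee_pos: [0.5485, -0.378, 0.1829]
eef_rot: [179.8, 0.1, 74.1]
force: [1.1, 0.1, -1.9]
finger_gap: 0.107
finger_force: 50.5
```

```bash
python3 -c "
from h import *
b=np.array([.445,.375]);h=np.radians(7.2);p=b+np.array([np.cos(h),np.sin(h)])*-.04
print(p);go(*p,.2,7.2)"
```

```text
[0.40531541 0.36998667]
t 4.9 pos [ 0.5485 -0.378   0.1829] rot [1.7979e+02 1.0000e-01 7.4070e+01] head -15.93 F [ 1.1  0.1 -1.9] gap 0.107 J6 -25.4 -> d [ 0.6799 -0.3429 -0.0195] turn -23.13 alt 156.9
```

In the tool's units: -23.1 degrees / 180 = -0.1283.

Call:
creep_tool(increments=[[[0,0.68,-0.343,-0.02,-0.1283],[0,0.68,-0.343,-0.02,-0.1283],[0,0.68,-0.343,-0.02,-0.1283],[0,0.68,-0.343,-0.02,-0.1283],[0,0.68,-0.343,-0.02,-0.1283],[0,0.68,-0.343,-0.02,-0.1283],[0,0.68,-0.343,-0.02,-0.1283],[0,0.68,-0.343,-0.02,-0.1283],[0,0.68,-0.343,-0.02,-0.1283],[0,0.68,-0.343,-0.02,-0.1283],[0,0.68,-0.343,-0.02,-0.1283],[0,0.68,-0.343,-0.02,-0.1283]]])

```text
t: 6.4
ee_pos: [0.4061, 0.3612, 0.1997]
eef_rot: [179.9, -0.0, 97.2]
force: [0.8, -0.3, -1.1]
finger_gap: 0.11
finger_force: 50.4
```

```bash
python3 -c "
from h import *
go(.405,.37,.2,7.2)"
```

```text
t 6.4 pos [0.4061 0.3612 0.1997] rot [ 1.7992e+02 -2.0000e-02  9.7180e+01] head 7.18 F [ 0.8 -0.3 -1.1] gap 0.11 J6 26.2 -> d [ 0.0089  0.0001 -0.0003] turn -0.02 alt 180.0
```

Call:
creep_tool(increments=[[[0,0,0,0,0],[0,0,0,0.06,0],[0,0,0,0.11,0],[0,0,0,0.13,0],[0,0,0,0.138,0],[0,0,0,0.138,0],[0.4,0,0,0.138,0],[0.4,0,0,0.138,0],[0.4,0,0,0.1,0],[0.4,0,0,0.05,0],[0.4,0,0,0,0]]])

```text
t: 7.78
ee_pos: [0.4067, 0.3592, 0.2014]
eef_rot: [179.9, -0.0, 97.2]
force: [1.2, 0.2, -0.5]
finger_gap: 0.397
finger_force: 0.0
```

Run:
```python
from h import *
im=eyes.get_image("top"); go(.45,-.35,.15,-15.9)
f=im["frame"][230:310,110:220]
im2=eyes.get_image("scene"); g=im2["frame"][320:440,370:500]
cv2.imwrite("pics/bin.png",np.hstack([cv2.resize(f,(400,300)),cv2.resize(g,(400,300))])[:,:,::-1])
```

```text
t 7.83 pos [0.41   0.3615 0.2096] rot [179.34  -0.32  97.2 ] head 7.19 F [2.4 2.1 6.1] gap 0.398 J6 25.9 -> d [-0.7113 -0.0501  0.0551] turn 23.09 alt -156.9
```

View pics/bin.png

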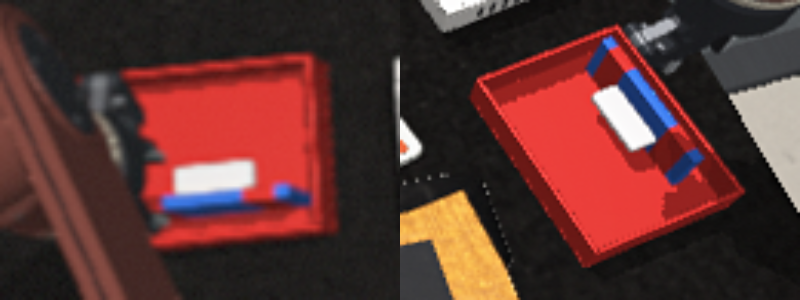

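The top crop and the scene crop both show the reject standing on edge inside the bin. I'll tip it over so it lies flat.

Call:
creep_tool(increments=[[[0,0,-0.047,0,0],[0,0,-0.047,0.06,0],[0,0,-0.047,0.11,0],[0,0,-0.047,0.132,0],[0,0,-0.047,0.132,0],[0,0,-0.03,0.132,0],[0,0,-0.015,0.132,0],[0,0,0,0.132,0],[0,0,0.015,0.132,0],[0,0,0.03,0.132,0],[0,0,0.03,0.08,0],[0.4,0,0.03,0,0]]])

```text
t: 9.38
ee_pos: [0.4359, 0.3621, 0.1809]
eef_rot: [-179.8, 0.1, 97.1]
force: [1.2, 1.0, 0.1]
finger_gap: 0.198
finger_force: 0.0
```

Run:
```python
from h import *
im=eyes.get_image("scene"); P=cloud(im); go(.45,-.352,.15,-15.9)
hsv=cv2.cvtColor(im["frame"],cv2.COLOR_RGB2HSV)
m=(hsv[...,0]>100)&(hsv[...,0]<130)&(hsv[...,1]>100)&(P[...,0]>.36)&(P[...,0]<.53)&(P[...,1]>.27)&(P[...,1]<.48)&(P[...,2]<.12)
q=P[m]; print(m.sum(), q.min(0),q.max(0))
```

```text
t 9.43 pos [0.4405 0.3652 0.1923] rot [179.41  -0.27  97.18] head 7.17 F [3.6 3.2 7.1] gap 0.287 J6 24.6 -> d [-0.713  -0.0806  0.0381] turn 23.07 alt -156.9
1081 [0.41370465 0.28873685 0.0027629 ] [0.50557712 0.43462631 0.05302361]
```

In the tool's units: 23.1 degrees / 180 = 0.1283.

Call:
creep_tool(increments=[[[0.5,-0.712,-0.08,0.02,0.1283],[0.5,-0.712,-0.08,0.02,0.1283],[0.5,-0.712,-0.08,0.02,0.1283],[0.5,-0.712,-0.08,0.02,0.1283],[0.5,-0.712,-0.08,0.02,0.1283],[0.5,-0.712,-0.08,0.02,0.1283],[0.5,-0.712,-0.08,0.02,0.1283],[0.5,-0.712,-0.08,0.02,0.1283],[0.5,-0.712,-0.08,0.02,0.1283],[0.5,-0.712,-0.08,0.02,0.1283],[0.5,-0.712,-0.08,0.02,0.1283],[0.5,-0.712,-0.08,0.02,0.1283]]])

```text
t: 10.92
ee_pos: [0.4455, -0.3574, 0.1613]
eef_rot: [180.0, 0.0, 73.9]
force: [0.0, 0.5, -0.4]
finger_gap: 0.5
finger_force: 0.0
```

```bash
python3 -c "
from h import *
go(.4515,-.351,.06,-15.9)"
```

```text
t 10.93 pos [ 0.4455 -0.3574  0.1613] rot [1.7998e+02 4.0000e-02 7.3910e+01] head -16.09 F [ 0.   0.5 -0.4] gap 0.5 J6 -30.5 -> d [0.0079 0.004  0.1013] turn -0.19 alt 179.8
```

Call:
creep_tool(increments=[[[0.5,0.008,0.004,0.04,0],[0.5,0.008,0.004,0.08,0],[0.5,0.008,0.004,0.101,0],[0.5,0.008,0.004,0.101,0],[0,0.008,0.004,0.101,0],[0,0.008,0.004,0.101,0],[0,0.008,0.004,0.101,0],[0,0.008,0.004,0.101,0]]], squeeze=50)

```text
t: 11.92
ee_pos: [0.4529, -0.3479, 0.0623]
eef_rot: [179.8, 0.1, 74.1]
force: [-0.3, -0.4, 6.0]
finger_gap: 0.109
finger_force: 50.2
```

Call:
creep_tool(increments=[[[0,0,0,-0.04,0],[0,0,0,-0.09,0],[0,0,0,-0.1,0]]])

```text
t: 12.3
ee_pos: [0.4538, -0.3485, 0.1647]
eef_rot: [179.6, 0.2, 74.1]
force: [-0.3, -0.0, -2.3]
finger_gap: 0.106
finger_force: 50.8
```

```bash
python3 -c "
from h import *
go(.605,-.08,.16,7.6)"
```

```text
t 12.3 pos [ 0.4538 -0.3485  0.1647] rot [179.65   0.19  74.09] head -15.91 F [-0.3 -0.  -2.3] gap 0.106 J6 -29.5 -> d [0.2997 0.0718 0.0041] turn -23.51 alt 156.5
```

In the tool's units: -23.5 degrees / 180 = -0.1306.

Call:
creep_tool(increments=[[[0,0.3,0.072,0,-0.1306],[0,0.3,0.072,0,-0.1306],[0,0.3,0.072,0,-0.1306],[0,0.3,0.072,0,-0.1306],[0,0.3,0.072,0,-0.1306],[0,0.3,0.072,0.01,-0.1306],[0,0.3,0.072,0.03,-0.1306],[0,0.3,0.072,0.08,-0.1306],[0,0.3,0.072,0.1,-0.1306],[0,0.3,0.072,0.103,-0.1306],[0,0.3,0.072,0.103,-0.1306]]])

```text
t: 13.68
ee_pos: [0.6036, -0.079, 0.0579]
eef_rot: [180.0, 0.0, 97.5]
force: [-0.1, -0.5, -2.2]
finger_gap: 0.106
finger_force: 51.1
```

```bash
python3 -c "
from h import *
go(.605,-.08,.054,7.6)"
```

```text
t 13.68 pos [ 0.6036 -0.079   0.0579] rot [1.7999e+02 1.0000e-02 9.7520e+01] head 7.52 F [-0.1 -0.5 -2.2] gap 0.106 J6 -22.4 -> d [-0.0012  0.0012  0.0039] turn -0.08 alt 179.9
```

Call:
creep_tool(increments=[[[0,0,0,0.002,0],[0,0,0,0.004,0],[0,0,0,0.004,0]]])

```text
t: 14.05
ee_pos: [0.6041, -0.0784, 0.0543]
eef_rot: [179.9, 0.0, 97.6]
force: [-0.6, -0.8, -0.3]
finger_gap: 0.111
finger_force: 51.4
```

Call:
creep_tool(increments=[[[0.2,0,0,0,0],[0.3,0,0,0,0],[0.3,0,0,0,0],[0.3,0,0,0,0]]])

```text
t: 14.55
ee_pos: [0.6035, -0.0781, 0.0536]
eef_rot: [180.0, -0.0, 97.6]
force: [0.8, -0.9, -0.1]
finger_gap: 0.298
finger_force: 0.0
```

```bash
python3 -c "
from h import *
im=eyes.get_image('scene');P=cloud(im);hsv=cv2.cvtColor(im['frame'],cv2.COLOR_RGB2HSV)
m=(hsv[...,0]>100)&(hsv[...,0]<130)&(hsv[...,1]>100)&(P[...,0]>.5)&(P[...,0]<.7)&(P[...,1]>-.2)&(P[...,1]<.02)&(P[...,2]<.12)
q=P[m]; print(m.sum(), q.min(0),q.max(0)); t=q[q[:,2]>.07]; print(t.mean(0))
go(.605,-.08,.054,7.6)"
```

```text
255 [ 0.57716741 -0.15696788 -0.00485013] [ 0.6178275  -0.01563331  0.10449973]
[ 0.60177604 -0.05096029  0.0786571 ]
t 14.6 pos [ 0.6035 -0.0781  0.0536] rot [180.    -0.    97.58] head 7.58 F [-0.3 -0.3 -0.3] gap 0.299 J6 -22.4 -> d [-0.002   0.0012 -0.0004] turn -0.02 alt 180.0
```

Call:
creep_tool(increments=[[[0.3,0,-0.006,0,0],[0.3,0,-0.01,0,0],[0.3,0,-0.014,0,0],[0.3,0,-0.018,0,0],[0.3,0,-0.022,0,0],[0.3,0,-0.022,0,0],[0.3,0,-0.022,0,0]]])

```text
t: 15.48
ee_pos: [0.5818, -0.0811, 0.0537]
eef_rot: [180.0, 0.0, 97.6]
force: [-0.6, -0.3, -0.2]
finger_gap: 0.299
finger_force: 0.2
```

Run:
```python
from h import *
im=eyes.get_image("scene"); P=cloud(im); go(.605,-.08,.054,7.6)
hsv=cv2.cvtColor(im['frame'],cv2.COLOR_RGB2HSV)
m=(hsv[...,0]>100)&(hsv[...,0]<130)&(hsv[...,1]>100)&(P[...,0]>.5)&(P[...,0]<.7)&(P[...,1]>-.2)&(P[...,1]<.02)&(P[...,2]<.12)
v,u=np.where(m); a,b=int(v.mean()),int(u.mean()); print(a,b)
cv2.imwrite("pics/tip.png",cv2.resize(im["frame"][a-45:a+45,b-60:b+60],(800,600),interpolation=3)[:,:,::-1])
```

```text
t 15.53 pos [ 0.5819 -0.0811  0.0536] rot [179.99   0.    97.58] head 7.58 F [-0.6  0.2  0.7] gap 0.301 J6 -23.2 -> d [-0.002   0.0231 -0.0003] turn -0.02 alt 180.0
243 324
```

View pics/tip.png

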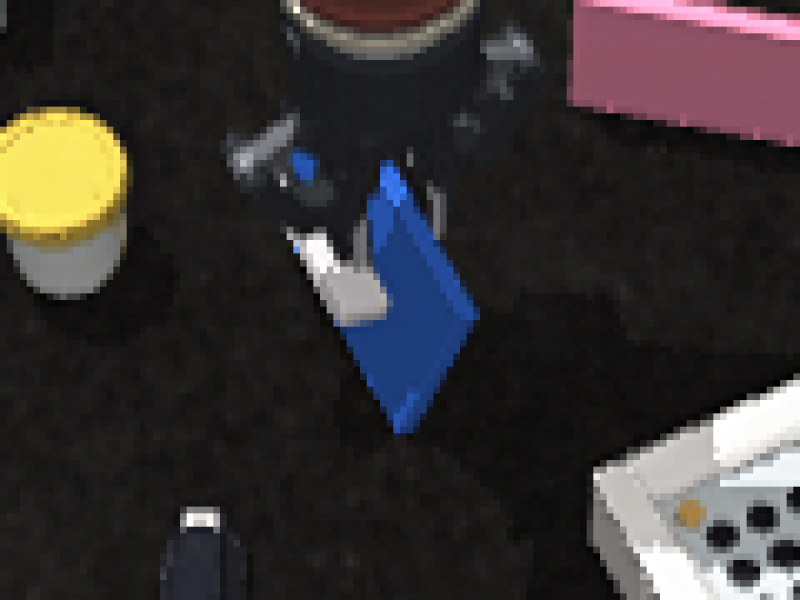

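The plate leans between the fingers, rib up and tilting towards the robot at crop (400,300), as planned. Next I open and lower to let it down.

Call:
creep_tool(increments=[[[0.5,0,0,0,0],[0.65,0,-0.002,0,0],[0.8,0,-0.004,0.008,0],[1,0,-0.008,0.02,0],[1,0,-0.01,0.03,0],[1,0,-0.014,0.04,0],[1,0,-0.018,0.046,0],[1,0,-0.022,0.046,0],[1,0,-0.026,0.046,0],[1,0,-0.026,0.046,0]]])

```text
t: 16.77
ee_pos: [0.556, -0.0846, 0.008]
eef_rot: [180.0, 0.0, 97.6]
force: [-0.4, 0.7, -0.2]
finger_gap: 1.002
finger_force: 0.0
```

Run:
```python
from h import *
im=eyes.get_image("scene"); go(.58,-.08,.1,7.6)
cv2.imwrite("pics/tip2.png",cv2.resize(im["frame"][198:288,264:384],(800,600),interpolation=3)[:,:,::-1])
```

```text
t 16.82 pos [ 0.5562 -0.0847  0.0081] rot [1.7995e+02 2.0000e-02 9.7570e+01] head 7.57 F [-0.6  0.1 -0.1] gap 0.998 J6 -24.3 -> d [ 0.0015  0.0242 -0.0919] turn -0.03 alt 180.0
```

View pics/tip2.png

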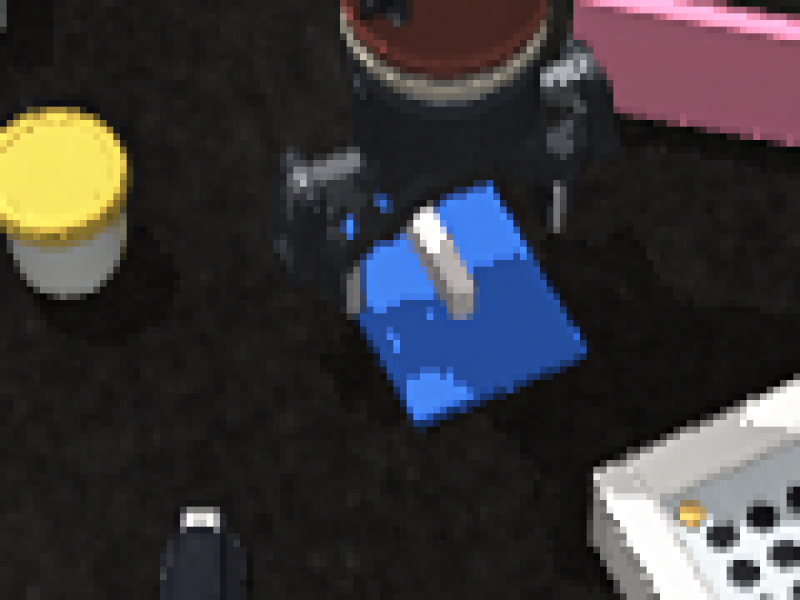

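The plate lies flat with its white rib up, at crop (445,300). I'll lift clear and measure it.

Call:
creep_tool(increments=[[[1,0,0,-0.05,0],[1,0,0,-0.11,0],[1,0,0,-0.15,0],[1,0,0,-0.15,0]]])

```text
t: 17.32
ee_pos: [0.5592, -0.0854, 0.1628]
eef_rot: [179.5, 0.2, 97.6]
force: [0.4, -0.7, -0.1]
finger_gap: 0.999
finger_force: 0.0
```

Add to h.py:
```python
def flat(c,x0,x1,y0,y1,z0,z1):
    im=eyes.get_image(c); P=cloud(im); h=cv2.cvtColor(im["frame"],cv2.COLOR_RGB2HSV)
    w=(im["range_z"]>0)&(P[...,0]>x0)&(P[...,0]<x1)&(P[...,1]>y0)&(P[...,1]<y1)
    b=w&(h[...,0]>100)&(h[...,0]<130)&(h[...,1]>120)&(P[...,2]>z0-.006)&(P[...,2]<z0+.006)
    r=w&(h[...,1]<60)&(h[...,2]>110)&(P[...,2]>z1-.006)&(P[...,2]<z1+.006)
    for n,m in(("plate",b),("rib",r)):
        if m.sum()>10:
            q=cv2.minAreaRect(P[m][:,:2].astype(np.float32)); print(c,n,m.sum(),np.round(q[0],4),np.round(q[1],4),round(q[2],2),"z",P[m][:,2].mean().round(4))
            k=P[m]; A=np.c_[k[:,:2]-k[:,:2].mean(0),np.ones(len(k))]; print("  slope mm/m",(np.linalg.lstsq(A,k[:,2],rcond=None)[0][:2]*1e3).round(1))
    return im,P
```

Run:
```python
from h import *
for c in("wrist","scene","top"): im,P=flat(c,.47,.68,-.19,.02,.01,.034); save(im,c+"3")
go(.565,-.085,.014,7.6)
for c in("scene","top","wrist"): 
    im=eyes.get_image(c);P=cloud(im);ok=(im["range_z"]>0)
    m=ok&(P[...,2]>.056)&(P[...,2]<.066)&(P[...,0]>.36)&(P[...,0]<.56)&(P[...,1]>.02)&(P[...,1]<.24)
    if m.sum()>50:
        q=P[m][:,:2].astype(np.float32); r=cv2.minAreaRect(q); print(c,"heater",r,P[m][:,2].mean())
    m=ok&(P[...,2]>.045)&(P[...,2]<.054)&(P[...,0]>.40)&(P[...,0]<.53)&(P[...,1]>.05)&(P[...,1]<.21)
    if m.sum()>50:
        q=P[m][:,:2].astype(np.float32); r=cv2.minAreaRect(q); print(c,"recess",r,P[m][:,2].mean())
```

```text
wrist plate 10540 [ 0.5589 -0.091 ] [0.0802 0.1293] 7.44 z 0.0111
  slope mm/m [-0.5 -3. ]
wrist rib 926 [ 0.6047 -0.1212] [0.0492 0.1551] 56.42 z 0.0346
  slope mm/m [-12.4 -11.9]
scene plate 978 [ 0.5593 -0.0886] [0.0819 0.1343] 7.82 z 0.0099
  slope mm/m [-1.  -0.6]
scene rib 78 [ 0.559  -0.0879] [0.0125 0.0618] 7.1 z 0.0333
  slope mm/m [-52.8  -3.9]
top plate 481 [ 0.5601 -0.0873] [0.0823 0.1349] 9.24 z 0.0106
  slope mm/m [13.7  2.9]
top rib 24 [ 0.5585 -0.0867] [0.0111 0.058 ] 7.02 z 0.0339
  slope mm/m [204.5  41.5]
t 17.48 pos [ 0.5554 -0.0843  0.1567] rot [-1.7994e+02 -3.0000e-02  9.7580e+01] head 7.58 F [-0.1 -0.3 -0.5] gap 0.998 J6 -24.3 -> d [-0.002   0.0096  0.1427] turn -0.02 alt 180.0
scene heater ((0.46747615933418274, 0.13034668564796448), (0.1285763680934906, 0.17858897149562836), 7.533752918243408) 0.05987593743108287
scene recess ((0.47122836112976074, 0.12915369868278503), (0.11844241619110107, 0.14122414588928223), 8.247448921203613) 0.05021453211766462
top heater ((0.4668274521827698, 0.13239407539367676), (0.1261613965034485, 0.17620401084423065), 7.695614814758301) 0.060375268753724086
top recess ((0.4652145802974701, 0.12595602869987488), (0.12481120973825455, 0.15688127279281616), 3.49749493598938) 0.05035108279443796
wrist heater ((0.47602379322052, 0.05226617678999901), (0.1258094608783722, 0.025030286982655525), 7.808548927307129) 0.06062682487820553
wrist recess ((0.4741189181804657, 0.06417670845985413), (0.08596232533454895, 0.005630684085190296), 7.867583751678467) 0.05111777035302837
```

Call:
creep_tool(increments=[[[0.4,-0.004,0.003,0.05,0],[0.4,-0.004,0.003,0.1,0],[0.4,-0.004,0.003,0.135,0],[0.4,-0.004,0.003,0.142,0],[0.4,-0.004,0.003,0.142,0],[0,-0.004,0.003,0.142,0],[0,-0.004,0.003,0.142,0],[0,-0.004,0.003,0.142,0],[0,-0.004,0.003,0.142,0]]], squeeze=50)

```text
t: 18.75
ee_pos: [0.5611, -0.0886, 0.0176]
eef_rot: [179.8, 0.1, 97.6]
force: [-1.8, 0.7, 7.0]
finger_gap: 0.126
finger_force: 52.7
```

```bash
python3 -c "
from h import *
go(.559,-.0885,.014,7.5)"
```

```text
t 18.75 pos [ 0.5611 -0.0886  0.0176] rot [1.7981e+02 9.0000e-02 9.7580e+01] head 7.58 F [-1.8  0.7  7. ] gap 0.126 J6 -24.5 -> d [ 0.0004 -0.0021  0.0036] turn 0.08 alt -179.9
```

Call:
creep_tool(increments=[[[0,0,0,-0.05,0],[0,0,0,-0.1,0],[0,0,0,-0.1,0]]])

```text
t: 19.12
ee_pos: [0.5631, -0.0891, 0.1211]
eef_rot: [179.5, 0.2, 97.6]
force: [0.4, -0.6, -2.7]
finger_gap: 0.123
finger_force: 51.6
```

```bash
python3 -c "
from h import *
flat('scene',.45,.68,-.2,.03,.113,.137);go(.467,.131,.11,7.6)"
```

```text
scene plate 756 [ 0.5622 -0.0875] [0.0823 0.1334] 7.29 z 0.113
  slope mm/m [ 4.5 -3.4]
scene rib 53 [ 0.561  -0.0787] [0.0435 0.0171] 81.73 z 0.1361
  slope mm/m [ 20.3 -26.3]
t 19.18 pos [ 0.5611 -0.0885  0.1181] rot [1.7973e+02 1.2000e-01 9.7580e+01] head 7.58 F [-0.3  0.6 -2.8] gap 0.125 J6 -24.5 -> d [ 0.23   -0.0643  0.0073] turn -0.02 alt 180.0
```

Call:
creep_tool(increments=[[[0,0.05,-0.014,0,0],[0,0.1,-0.028,0,0],[0,0.15,-0.042,0,0],[0,0.2,-0.056,0,0],[0,0.23,-0.064,0,0],[0,0.23,-0.064,0,0],[0,0.23,-0.064,0,0],[0,0.23,-0.064,0,0]]])

```text
t: 20.18
ee_pos: [0.4657, 0.1306, 0.1151]
eef_rot: [-180.0, 0.0, 97.5]
force: [-0.2, -0.2, -2.5]
finger_gap: 0.125
finger_force: 51.5
```

Run:
```python
from h import *
for c in ("scene","top","wrist"):
    im,P=flat(c,.38,.56,.03,.24,.11,.135)
    m=(im["range_z"]>0)&(P[...,2]>.054)&(P[...,2]<.067)&(P[...,0]>.36)&(P[...,0]<.56)&(P[...,1]>.02)&(P[...,1]<.24)
    if m.sum()>30:
        r=cv2.minAreaRect(P[m][:,:2].astype(np.float32)); print(c,"heater",np.round(r[0],4),np.round(r[1],4),r[2])
go(.467,.131,.11,7.6)
```

```text
scene plate 816 [0.4654 0.1318] [0.081  0.1298] 7.11 z 0.1076
  slope mm/m [-2.8  3.1]
scene rib 40 [0.4608 0.1464] [0.0239 0.0226] 41.82 z 0.1316
  slope mm/m [258.5 -22.9]
scene heater [0.4666 0.13  ] [0.1282 0.1792] 7.968867301940918
top plate 468 [0.4651 0.1308] [0.0778 0.1257] 7.38 z 0.1088
  slope mm/m [-12.9  -4.7]
top heater [0.4666 0.1323] [0.126  0.1769] 7.9108967781066895
wrist plate 22975 [0.4652 0.128 ] [0.0786 0.131 ] 7.75 z 0.1087
  slope mm/m [-2.  -1.8]
wrist rib 3297 [0.4668 0.1291] [0.0233 0.06  ] 16.86 z 0.1327
  slope mm/m [-16.5  -3.8]
wrist heater [0.4649 0.1379] [0.1268 0.1553] 7.676729679107666
t 20.32 pos [0.4659 0.1307 0.1154] rot [-1.7998e+02  1.0000e-02  9.7500e+01] head 7.5 F [-0.2  0.5 -1.6] gap 0.126 J6 -1.2 -> d [0.0001 0.0011 0.0054] turn -0.1 alt 179.9
```

Call:
creep_tool(increments=[[[0,0,0.0013,0.015,0],[0,0,0.0013,0.027,0],[0,0,0.0013,0.032,0],[0,0,0.0013,0.036,0],[0,0,0.0013,0.039,0],[0,0,0.0013,0.039,0]]])

```text
t: 21.08
ee_pos: [0.467, 0.1317, 0.0766]
eef_rot: [-180.0, -0.0, 97.6]
force: [0.4, 0.1, -1.3]
finger_gap: 0.128
finger_force: 51.5
```

Run:
```python
from h import *
for c in ("scene","top"): flat(c,.38,.56,.03,.24,.069,.093)
go(.467,.131,.11,7.6)
```

```text
scene plate 811 [0.4664 0.1332] [0.0802 0.1292] 7.05 z 0.0689
  slope mm/m [-4.3  4.1]
scene rib 48 [0.466  0.1472] [0.0284 0.0191] 74.18 z 0.0924
  slope mm/m [111.7  48.7]
top plate 448 [0.4665 0.1327] [0.0786 0.1273] 7.58 z 0.0696
  slope mm/m [-7.7 -1.6]
t 21.18 pos [0.4672 0.1317 0.0769] rot [179.97  -0.    97.58] head 7.58 F [ 1.1 -0.  -1.5] gap 0.127 J6 -1.2 -> d [-0.0007 -0.0003 -0.0331] turn -0.02 alt 180.0
```

Call:
creep_tool(increments=[[[0,-0.001,0,0.002,0],[0,-0.001,0,0.004,0],[0,-0.001,0,0.005,0],[0,-0.001,0,0.005,0]]])

```text
t: 21.68
ee_pos: [0.4674, 0.1307, 0.0722]
eef_rot: [180.0, 0.0, 97.6]
force: [-3.8, -0.0, 5.1]
finger_gap: 0.129
finger_force: 52.5
```

Call:
creep_tool(increments=[[[0,0,0,0.001,0],[0,0,0,0.002,0],[0,0,0,0.003,0],[0,0,0,0.004,0],[0,0,0,0.004,0]]])

```text
t: 22.3
ee_pos: [0.4674, 0.1307, 0.0686]
eef_rot: [180.0, 0.0, 97.6]
force: [-4.3, -1.5, 8.6]
finger_gap: 0.124
finger_force: 53.0
```

Call:
creep_tool(increments=[[[0,0,-0.0005,0.001,0],[0,0,-0.0005,0.002,0],[0,0,-0.0005,0.003,0],[0,0,-0.0005,0.003,0]]])

```text
t: 22.8
ee_pos: [0.4674, 0.1307, 0.0676]
eef_rot: [180.0, 0.0, 97.6]
force: [-11.1, -1.5, 25.2]
finger_gap: 0.122
finger_force: 55.2
```

Call:
creep_tool(increments=[[[0.3,0,0,0,0],[0.3,0,0,0,0],[0.3,0,0,0,0],[0.3,0,0,-0.02,0],[0,0,0,-0.05,0],[0,0,0,-0.05,0],[0,0,0,-0.05,0],[0,0,0,-0.05,0]]])

```text
t: 23.8
ee_pos: [0.4656, 0.1305, 0.1132]
eef_rot: [-179.9, -0.0, 97.6]
force: [0.7, 0.2, 0.6]
finger_gap: 0.001
finger_force: 0.0
```

Run:
```python
from h import *
for c in ("scene","top","wrist"): flat(c,.38,.56,.03,.24,.060,.085)
go(.467,.131,.084,7.6)
```

```text
scene plate 979 [0.4664 0.1309] [0.0826 0.1316] 7.96 z 0.0601
  slope mm/m [2.4 0. ]
scene rib 82 [0.4674 0.1354] [0.0125 0.052 ] 6.19 z 0.0831
  slope mm/m [-50.3  -0.4]
top plate 461 [0.4673 0.1314] [0.0782 0.1275] 7.65 z 0.0608
  slope mm/m [2.7 2.8]
wrist plate 18341 [0.467 0.126] [0.0795 0.1345] 7.62 z 0.061
  slope mm/m [-0.1 -3.3]
wrist rib 1203 [0.4649 0.1401] [0.0111 0.0368] 7.36 z 0.0846
  slope mm/m [ 44.6 -22.1]
t 23.95 pos [0.466  0.1305 0.1137] rot [-179.9    -0.     97.58] head 7.58 F [-0.3  0.3  0.8] gap 0.004 J6 -1.3 -> d [0.0003 0.0011 0.0297] turn -0.02 alt 180.0
```

Its face is level with the rim. I'll press it to make sure, at the middle of the rib and at both ends.

Call:
creep_tool(increments=[[[0,0,0.001,0.02,0],[0,0,0.001,0.028,0],[0,0,0.001,0.03,0],[0,0,0.001,0.031,0],[0,0,0.001,0.032,0],[0,0,0.001,0.033,0],[0,0,0.001,0.033,0]]])

```text
t: 24.82
ee_pos: [0.4673, 0.1307, 0.084]
eef_rot: [-179.9, 0.0, 97.6]
force: [-10.7, -2.6, 19.6]
finger_gap: 0.0
finger_force: 10.1
```

Call:
creep_tool(increments=[[[0,0,0,0.002,0],[0,0,0,0.002,0],[0,0,0,-0.006,0],[0,0.022,0,-0.006,0],[0,0.022,0,-0.002,0],[0,0.022,0,0,0],[0,0.022,0,0.002,0],[0,0.022,0,0.002,0]]])

```text
t: 25.82
ee_pos: [0.4656, 0.1533, 0.0838]
eef_rot: [180.0, -0.1, 97.6]
force: [-16.4, 0.9, 36.8]
finger_gap: 0.001
finger_force: 18.1
```

Call:
creep_tool(increments=[[[0,0,0,-0.008,0],[0,-0.044,0,-0.008,0],[0,-0.044,0,-0.004,0],[0,-0.044,0,-0.001,0],[0,-0.044,0,0,0],[0,-0.044,0,0,0]]])

```text
t: 26.58
ee_pos: [0.4715, 0.1066, 0.0838]
eef_rot: [-180.0, 0.3, 97.6]
force: [-17.0, -12.9, 39.9]
finger_gap: -0.002
finger_force: 19.6
```

Call:
creep_tool(increments=[[[0,0,0,-0.06,0],[0,0,0,-0.12,0],[0,0,0,-0.15,0],[0,-0.2,0,-0.15,0],[0,-0.2,0,-0.15,0],[0,-0.2,0,-0.15,0],[0,-0.2,0,-0.15,0],[0,-0.2,0,-0.15,0]]])

```text
t: 27.58
ee_pos: [0.4966, -0.0895, 0.2288]
eef_rot: [-179.9, -0.1, 97.5]
force: [0.6, 0.4, -0.4]
finger_gap: -0.003
finger_force: 0.0
```

Run:
```python
from h import *
P=None
for c in ("scene","top"):
    im,P=flat(c,.38,.56,.03,.24,.060,.084); save(im,c+"9")
    m=(im["range_z"]>0)&(abs(P[...,2]-.06)<.006)&(im["frame"].min(-1)>150)&(P[...,0]>.39)&(P[...,0]<.54)&(P[...,1]>.03)&(P[...,1]<.23); print("rim z",P[m][:,2].mean())
    if c=="scene": cv2.imwrite("pics/fin.png",cv2.resize(im["frame"][100:400,250:500],(666,600),interpolation=3)[:,:,::-1]if 0 else cv2.resize(im["frame"][180:440,250:500],(576,600),interpolation=3)[:,:,::-1])
```

```text
scene plate 1235 [0.4665 0.1306] [0.082  0.1332] 7.17 z 0.06
  slope mm/m [ 1.4 -0.2]
scene rib 107 [0.4676 0.1322] [0.0144 0.0591] 3.98 z 0.0835
  slope mm/m [-30.7 -11.9]
rim z 0.05967179091599657
top plate 1068 [0.4672 0.1316] [0.0775 0.1283] 7.97 z 0.0606
  slope mm/m [3.  0.1]
top rib 88 [0.4669 0.1323] [0.0114 0.0583] 7.29 z 0.0844
  slope mm/m [54.5 -4. ]
rim z 0.060439223598267075
```

View pics/fin.png

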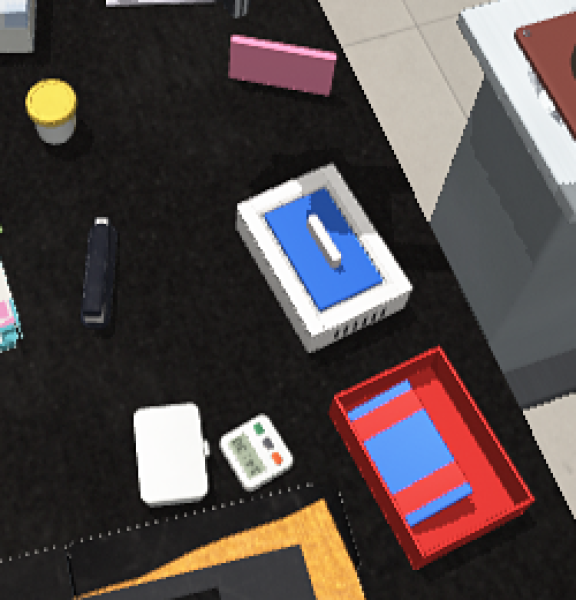

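The picture shows the plain cover flush in the heater recess with its rib up, at crop (323,245). The reject lies in the bin at (415,450), and the bystanders have not moved.

```bash
python3 -c "
from cell import bot
print(bot.finish_job())"
```

```text
the job is handed in; nothing more can be done
None
```

The job is handed in at about 28 s of the 69 s: the banded reject lies in the red bin, and the plain cover was laid flat rib up, released, taken again, lowered into the heater recess and pressed flush and level.

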